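# Show the vase's foot to the inspection lamp

### The job

Check the foot of the fired slab vase, the flat-sided one with the rectangular neck: take it by the neck, slide it gently along its bay in the rack until it is clear of the cleats over its shoulders, and only then lift it out. Tip it so that its foot squarely faces the inspection lamp, centred about 10 cm in front of the lit face with the mouth pointing away from the lamp, and finish while still holding it there, steady in the gripper. Do not knock the vase against the lamp, and leave the round bottle and everything else on the table where they are.

Things in the scene. Friction and masses are not known exactly. Their poses are not given: they have to be found in the camera images.
- vase: Clay-coloured slab vase, 0.21-0.42 kg. Origin: centre of its foot; z towards its mouth. Belly 62 (x) by 70 mm (y) up to z = 70, then 62 by 60 up to a flat shoulder at z = 90, then a rectangular neck 26 (x) by 36 mm (y) up to z = 150. Starts upright in one of the rack's bays, x across the bay; the neck stands 43 mm above the cleats, to be pinched across its 26 mm from above.
- vase_mouth (a point): Centre of the vase's mouth, on its z axis 150 mm from its foot.
- rack: Fixed wooden rack, 222 (x) by 280 mm (y). Origin: centre of its underside. Two bays along y, centred at x = -60 and +60 mm, each 70 mm wide between rails (tops at z = 40), floor at z = 10. Closed end panel at y = +130; low stop (top z = 40) at y = -130. The vase starts at y = 20 to 85 in one bay, the bottle likewise in the other; slide towards -y.
- rack_cleats (a point): Point of the rack at its x = 0, y = -30 mm, z = 117 mm: the open-side end of the cleats, top face. From here to the end panel (+y) cleats at rack z = 105 to 117 mm cover both bays, leaving a 40 mm slit for the neck; a shoulder under them cannot be lifted. From here to the stop (-y) the bays are open above: the vase is clear for rack y below -65 mm and meets the stop at -95 mm.
- lamp: Fixed inspection lamp on the table: black disc foot 110 mm across (origin: centre of its underside) and a stem behind the head. It faces its own -x, roughly towards the robot.
- lamp_head: The lamp's round flat head, 110 mm across, 14 mm thick. Origin: centre of its lit face, 130 mm above the table and 30 mm in front of the lamp's foot centre; its z axis is the beam, pointing out of the lit face, 45 degrees upwards and towards the robot's side.
- bottle: Bystander: round clay-coloured bottle, 62 mm across, 150 mm tall with a round neck 24 to 30 mm across, in the rack's other bay. Origin: centre of its underside.
- cutter: Bystander: steel ring cutter, 54 mm across, 35 mm tall. Origin: centre of its underside.
- tape: Bystander: roll of paper tape lying flat, 68 mm across, 22 mm tall. Origin: centre of its underside.
- spatula: Bystander: wooden-handled spatula, 160 mm long, lying along its x. Origin: centre of its underside.
- bowl: Bystander: white bowl, 100 mm across, 45 mm tall. Origin: centre of its underside.
- spray: Bystander: white plastic bottle, 60 mm across, 150 mm tall. Origin: centre of its underside.
- jar: Bystander: glass jar, 72 mm across, 80 mm tall. Origin: centre of its underside.
- batten: Bystander: flat thickness batten of wood, 30 by 140 by 12 mm. Origin: centre of its underside.
Not all that is in view belongs to the job. Leave any orange or yellow look-alike of the vase alone. What is shaped like the lamp but purple is not meant.

How it is judged:
By the outcome, as a careful person would: the job done as asked, in the order asked, and still so for the second after the job is handed in, while the arm keeps its last pose, push and grip.
It also fails if it takes over 54 s, if anything falls off the work surface, if the arm or the gripper's body presses on something with over 40 N, if the wrist force passes 120 N, or if a joint passes its speed limit or range.

### The arm

A 6-joint arm with a two-finger parallel gripper is mounted at the origin on the work surface. World frame = base frame: x ahead of the robot, y to its left, z up, the work surface at z = 0. Lengths are in m, angles in rad, forces in N, time in s.
With the tool pointing down it reaches from about 0.3 to 0.775 m from the base axis. Payload 14.6 kg.
Tool frame: the origin (TCP) lies at the very end of the fingers, on their centre line; the grasp point (between the pads) lies 19 mm behind it; z points along the fingers, y is the line along which they close (so a half turn about z gives the same grasp; the last joint's range is limited). The gripper opens to 94 mm and grips with 3 to 60 N. Pads are 16 mm wide; open, the fingers measure 119 mm over their backs; the gripper's body (75 mm by 177 mm) begins 78 mm behind the grasp point.
Start: joints at [-1.234, 0.3, 1.521, -0, 1.321, -0.067], TCP at [0.216, -0.506, 0.178] pointing down, gripper open.
Joint ranges: [-3.03, 3.03], [-0.79, 2.21], [0.23, 2.52], [-1.04, 4.18], [0, 3.07], [-2.55, 2.55]. Speed limits (rad/s): [2.22, 2.22, 2.57, 3.14, 3.14, 3.14].

### API

Orientations are given as a rotation vector (axis times angle).
In Python, from plant import move_ptp, move_l, set_joints, set_gripper, wait, inverse_kinematics, state, read_camera, Unreachable, job_done gives the robot as it stands. Calls block until the motion is done:
- move_ptp(position, orientation): joint-space move of the TCP to a pose.
- move_l(position, v=0.15, frame=None): straight line of the TCP; frame=None keeps the orientation; v is the mean speed in m/s.
- set_joints(angles): joint-space move.
- set_gripper(opening): finger opening in m; the grip force is fixed at half the most; returns when the fingers have stopped.
- wait(seconds).
- inverse_kinematics(position, orientation): joint angles nearest the present ones, or None.
- state(): the state.
- read_camera(name): name is "side" or "top"; returns a dict with "frame" (384x512x3 uint8, red, green, blue), "camera_matrix" (3x3 intrinsics, pixels), "R" (3x3) and "t" (3): a world point X has camera coordinates R X + t. Camera axes: x right, y down, z forward; pixel columns grow to the right and rows downward; lengths in m; the calibration is good to about 2 mm. A picture is of the moment at which its call begins. There is no depth.
A pose or a line that the arm cannot do raises Unreachable and nothing moves.
- job_done(): hands the job in; it is judged then, once.
The state is a dict: "t": time; "joint_positions": joint angles; "dq": joint speeds; "joint_efforts": joint torques, N m; "position": TCP position; "tool_rot": TCP orientation; "wrist_force": force on the tool from outside, world axes, zero at the start; "wrist_torque": the same for the moment, N m; "grip_width": finger opening in m; "finger_force": force on a finger pad.
Only numpy, scipy, OpenCV 4.12 (cv2) and the standard library are available. Lean on these libraries where they do the work, as an engineer would, in place of code of your own. Each camera call takes 0.05 s, during which the arm holds its last target. There are 200 camera calls.

## Working session

There is one attempt and no reset: what is moved stays moved. The work goes in short steps, each a Python script; the robot and the scene stay as the last script left them, time stands still between calls to the robot, and variables do not carry over. Pictures are saved under pics/ and viewed, at most 10 in all, crops included, and the job is handed in when it is done.

```bash
mkdir -p pics; ls; python3 - <<'E'
from plant import *
import cv2,numpy as np
for n in("side","top"):
    c=read_camera(n); cv2.imwrite(f"pics/{n}0.png",c["frame"][:,:,::-1])
    cv2.imwrite(f"pics/{n}0b.png",cv2.resize(c["frame"][:,:,::-1],(800,600),interpolation=cv2.INTER_CUBIC))
    np.savez(f"{n}.npz",K=c["camera_matrix"],R=c["R"],t=c["t"])
    print(n,c["camera_matrix"].tolist(),"C",(-c["R"].T@c["t"]).round(3),c["R"].round(3).tolist())
s=state();print(s)
E
```

```text
pics
side [[497.6224924871856, 0.0, 262.92911801982615], [0.0, 497.6224924871856, 185.44624448198914], [0.0, 0.0, 1.0]] C [ 0.261 -1.1    1.08 ] [[0.959, -0.285, 0.012], [-0.173, -0.614, -0.77], [0.226, 0.736, -0.638]]
top [[380.8564140073358, 0.0, 255.214306215097], [0.0, 380.8564140073358, 191.2309886672136], [0.0, 0.0, 1.0]] C [0.491 0.004 1.223] [[0.008, -1.0, -0.03], [-0.995, -0.005, -0.096], [0.096, 0.031, -0.995]]
{'t': 0.1, 'joint_positions': array([-1.23357301e+00,  3.00404764e-01,  1.52153061e+00,  2.19361543e-05,
        1.32068659e+00, -6.66449729e-02]), 'dq': array([ 0.00072482, -0.00143067, -0.00094854, -0.00044844,  0.0014599 ,
       -0.00039002]), 'joint_efforts': array([ 4.68132130e-03, -5.32641757e+01, -3.53284514e+01,  7.10295467e-02,
        2.35006335e-02, -7.90301056e-05]), 'position': array([ 0.21603075, -0.50550942,  0.17794408]), 'tool_rot': array([-3.07675674e+00, -6.29878613e-01,  1.84938887e-04]), 'wrist_force': array([ 0.24015311, -0.32865989, -0.22191306]), 'wrist_torque': array([ 0.02333386,  0.00906539, -0.01928186]), 'finger_force': 0.0, 'grip_width': 0.09398084665758052}
```

View pics/side0b.png

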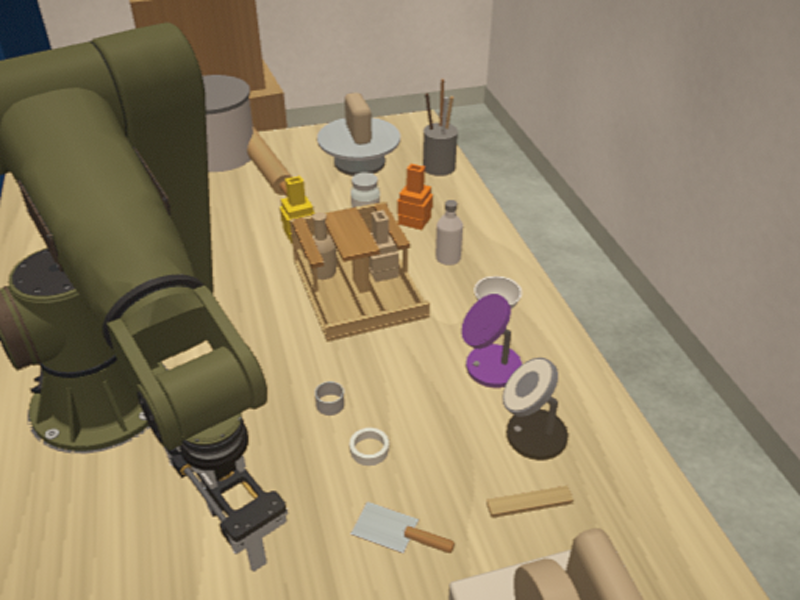

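View pics/top0b.png

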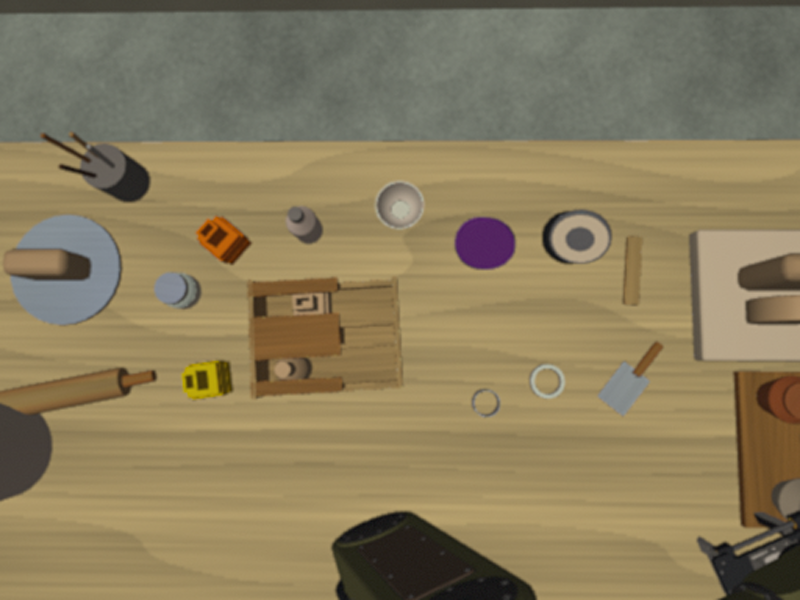

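```bash
python3 - <<'E'
import cv2,numpy as np
def crop(n,x0,y0,w,h,s):
    im=cv2.imread(f"pics/{n}0.png")[y0:y0+h,x0:x0+w]
    im=cv2.resize(im,None,fx=s,fy=s,interpolation=cv2.INTER_CUBIC)
    for k in range(0,w,10):
        cv2.line(im,(k*s,0),(k*s,6),(0,0,255),1)
        if k%20==0: cv2.putText(im,str(x0+k),(k*s,18),0,.4,(0,0,255),1)
    for k in range(0,h,10):
        cv2.line(im,(0,k*s),(6,k*s),(0,0,255),1); cv2.putText(im,str(y0+k),(8,k*s+4),0,.4,(0,0,255),1)
    return im
cv2.imwrite("pics/c1.png",crop("top",150,170,114,85,7))
cv2.imwrite("pics/c2.png",crop("side",180,120,100,100,6))
cv2.imwrite("pics/c3.png",np.hstack([crop("top",335,120,66,75,6),crop("side",305,220,66,75,6)]))
E
```

```text
(no output)
```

View pics/c1.png

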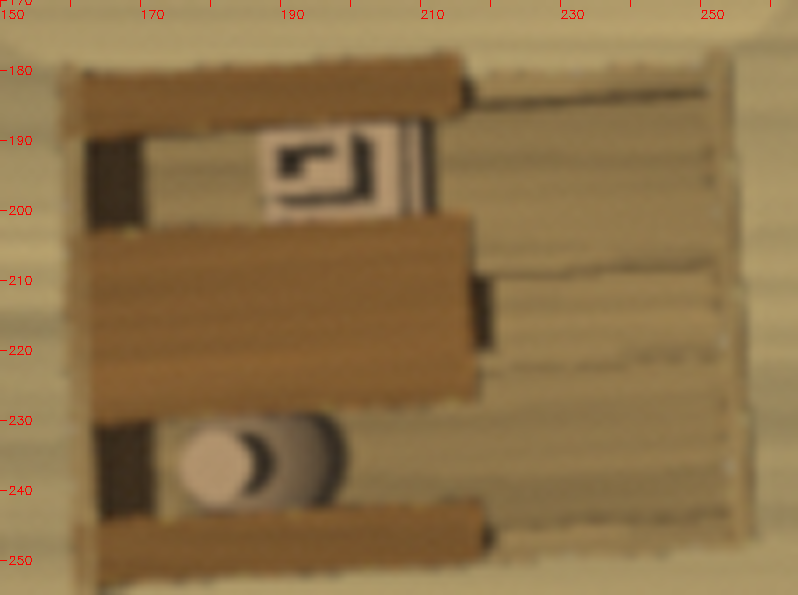

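View pics/c2.png

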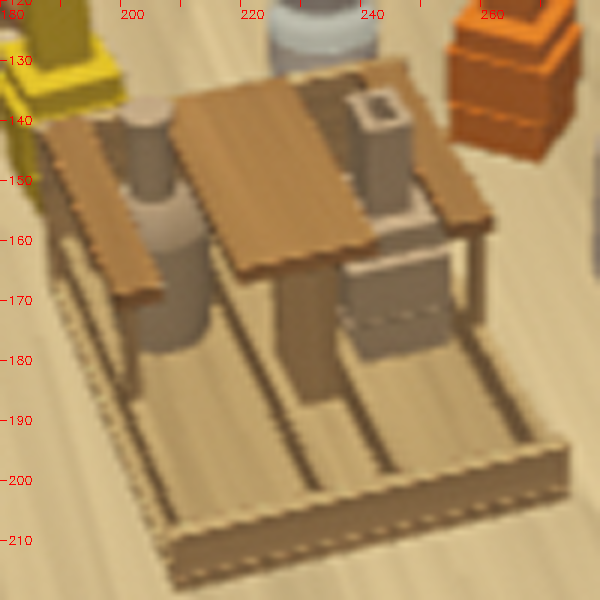

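View pics/c3.png

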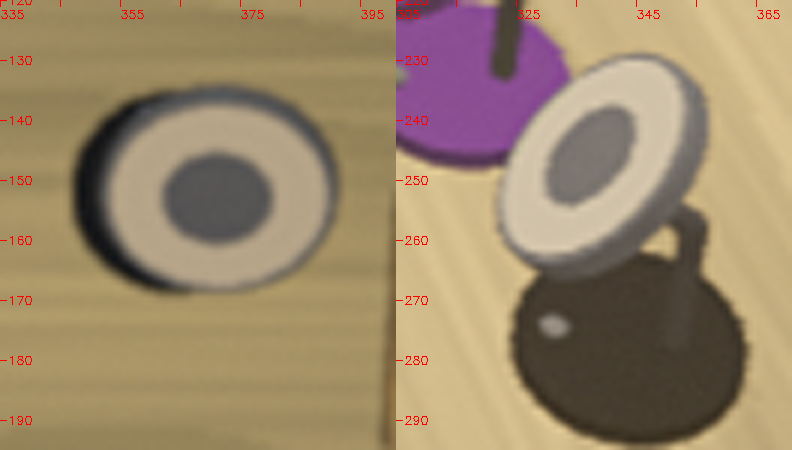

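The side view shows the vase in the far (+x) bay, with its mouth at about side px (243,138) and top px (194,193). The open end of the rack points to −y. The lamp's lit face is centred at top px (371,153) and side px (337,246). Next I'll fit the poses.

```bash
cat > h.py <<'E'
import numpy as np,cv2
from scipy.optimize import least_squares
cam={n:np.load(n+".npz") for n in("side","top")}
def proj(n,X):
    c=cam[n]; p=(c["R"]@np.atleast_2d(X).T+c["t"][:,None]); p=c["K"]@p; return (p[:2]/p[2]).T
def ray(n,u):
    c=cam[n]; u=np.atleast_2d(u); d=np.linalg.inv(c["K"])@np.c_[u,np.ones(len(u))].T
    return -c["R"].T@c["t"],(c["R"].T@d).T
def tri(a,b):
    f=lambda X:np.r_[(proj("top",X)-a).ravel(),(proj("side",X)-b).ravel()]
    r=least_squares(f,[.6,0,.1]); return r.x,r.fun
E
python3 - <<'E'
from h import *
from plant import *
T=lambda x,y,s=7,o=(150,170):[o[0]+(x+.5)/s-.5,o[1]+(y+.5)/s-.5]
S=lambda x,y:T(x,y,6,(180,120))
v,r=tri(T(308,164),S(378,110)); print("vase mouth",v.round(4),r.round(2))
a,ra=tri(T(471,216),S(375,243)); b,rb=tri(T(477,399),S(240,272)); print("midcleat",a,b,np.linalg.norm(a-b),ra.round(1),rb.round(1))
obs=[("top",T(461,53),.111,-.03,.117),("top",T(468,112),.08,-.03,.117),("top",T(471,216),.04,-.03,.117),("top",T(477,399),-.04,-.03,.117),("top",T(481,500),-.08,-.03,.117),("top",T(483,560),-.111,-.03,.117),
("top",T(730,52),.111,-.14,.04),("top",T(752,540),-.111,-.14,.04),
("side",S(375,243),.04,-.03,.117),("side",S(240,272),-.04,-.03,.117),("side",S(490,222),.111,-.03,.117),("side",S(120,298),-.111,-.03,.117),("side",S(162,288),-.08,-.03,.117),("side",S(172,540),-.111,-.14,.04),("side",S(569,448),.111,-.14,.04)]
def f(p):
    c,s=np.cos(p[2]),np.sin(p[2]); R=np.array([[c,-s,0],[s,c,0],[0,0,1]]); o=[]
    for n,u,x,y,z in obs: o+=list(proj(n,R@[x,y,z]+[p[0],p[1],p[3]])[0]-u)
    return o
q=least_squares(f,[.6,.1,0,0],loss="soft_l1"); print("rack x,y,yaw,z",q.x.round(4)); print(np.array(f(q.x)).reshape(-1,2).round(1).tolist())
c,s=np.cos(q.x[2]),np.sin(q.x[2]); print("vase in rack",(np.array([[c,s],[-s,c]])@(v[:2]-q.x[:2])).round(4),"z expected .16")
# lamp
C={}
for n,(cx,cy),fp in(("top",(371,152.7),(357,152)),("side",(337.5,246),(350,236))):
    im=cv2.imread(f"pics/{n}0.png"); lab=cv2.cvtColor(cv2.resize(im,None,fx=4,fy=4,interpolation=cv2.INTER_CUBIC),cv2.COLOR_BGR2LAB).astype(float)
    X,Y=int(fp[0]*4+1.5),int(fp[1]*4+1.5)
    m=(np.linalg.norm(lab-np.median(lab[Y-2:Y+3,X-2:X+3].reshape(-1,3),0),axis=2)<22).astype(np.uint8)
    l=cv2.connectedComponents(m)[1]; m=(l==l[Y,X]).astype(np.uint8)
    cs=sorted(cv2.findContours(m,cv2.RETR_CCOMP,cv2.CHAIN_APPROX_NONE)[0],key=cv2.contourArea)[::-1]
    for k in(0,1):
        p=(cs[k][:,0].astype(float)+.5)/4-.5; print(n,k,len(p),[np.round(z,1) for z in cv2.fitEllipse(p.astype(np.float32))]); C[n,k]=p
def g(p,keys=C):
    n3=np.array([np.cos(p[3])*np.cos(p[4]),np.sin(p[3])*np.cos(p[4]),np.sin(p[4])]);o=[]
    for n,k in keys:
        O,d=ray(n,C[n,k]); X=O+d*(((p[:3]-O)@n3)/(d@n3))[:,None]
        o+=list((np.linalg.norm(X-p[:3],axis=1)-(.055,p[5])[k])*1e3)
    return np.array(o)
for keys in([("top",1),("side",1)],list(C)):
    q=least_squares(g,[.7,-.25,.13,np.pi,.785,.025],args=(keys,),loss="soft_l1"); e=g(q.x,keys); print("lamp",q.x.round(4),"az,el deg",np.degrees(q.x[3:5]).round(1),"rms mm",e.std().round(2))
E
```

```text
vase mouth [0.5896 0.2096 0.1632] [ 0.15 -0.69 -0.82  0.06]
midcleat [0.57192639 0.14935328 0.119984  ] [0.49648732 0.14561331 0.11876608] 0.0755415327199265 [ 0.1 -0.6 -0.7  0.1] [ 0.2 -0.7 -0.8  0. ]
rack x,y,yaw,z [0.5332 0.1786 0.0618 0.0009]
[[0.0, -2.4], [-0.5, -0.3], [-0.4, -1.6], [-0.0, -0.3], [0.0, -0.8], [0.2, 1.4], [-0.2, -0.8], [0.6, 0.9], [0.1, 0.1], [-1.3, 0.2], [1.6, -0.7], [-3.0, 0.4], [-0.5, 0.1], [-1.1, 0.4], [-0.1, 0.3]]
vase in rack [0.0582 0.0275] z expected .16
top 0 369 [array([370.9, 152.2]), array([29.2, 35.3]), np.float64(88.8)]
top 1 203 [array([370.8, 152.6]), array([16.5, 19.6]), np.float64(90.4)]
side 0 18337 [array([279.8, 267.6]), array([209.4, 358.2]), np.float64(135.9)]
side 1 1273 [array([288.2, 278.2]), array([12.8, 87.2]), np.float64(157.4)]
lamp [-0.1578 -0.3469  0.4544  3.0367  0.6699  1.0655] az,el deg [174.   38.4] rms mm 0.0
lamp [ 0.2769 -1.0485  1.0691  3.6111  1.8569  0.0552] az,el deg [206.9 106.4] rms mm 159.66
```

```bash
cat > lamp.py <<'E'
from h import *
C={}
for n,fp,ip,tol in(("top",(357,152),(371,152.7),22),("side",(350,236),(338,246),13)):
    im=cv2.imread(f"pics/{n}0.png"); lab=cv2.cvtColor(cv2.resize(im,None,fx=4,fy=4,interpolation=cv2.INTER_CUBIC),cv2.COLOR_BGR2LAB).astype(float)
    for k,p in enumerate((fp,ip)):
        X,Y=int(p[0]*4+1.5),int(p[1]*4+1.5)
        m=(np.linalg.norm(lab-np.median(lab[Y-2:Y+3,X-2:X+3].reshape(-1,3),0),axis=2)<(tol,22)[k]).astype(np.uint8)
        l=cv2.connectedComponents(m)[1]; m=(l==l[Y,X]).astype(np.uint8)
        c=max(cv2.findContours(m,cv2.RETR_EXTERNAL,cv2.CHAIN_APPROX_NONE)[0],key=cv2.contourArea)
        q=(c[:,0].astype(float)+.5)/4-.5; print(n,k,len(q),[np.round(z,1) for z in cv2.fitEllipse(q.astype(np.float32))]); C[n,k]=q
def g(p,keys):
    n3=np.array([np.cos(p[3])*np.cos(p[4]),np.sin(p[3])*np.cos(p[4]),np.sin(p[4])]);o=[]
    for n,k in keys:
        O,d=ray(n,C[n,k]); X=O+d*(((p[:3]-O)@n3)/(d@n3))[:,None]
        o+=list((np.linalg.norm(X-p[:3],axis=1)-(p[6],p[5])[k])*1e3)
    return np.array(o)
for keys in([("top",1),("side",1)],[("top",0),("side",0)],list(C)):
    q=least_squares(g,[.7,-.25,.13,np.pi,.785,.025,.055],args=(keys,),loss="soft_l1"); e=g(q.x,keys); print("lamp",q.x.round(4),"az,el deg",np.degrees(q.x[3:5]).round(1),"rms mm",e.std().round(2))
# foot centre in side view: lowest/left/right extents (crop px) 
T=lambda x,y:[305+(x+.5)/6-.5,220+(y+.5)/6-.5]
pts=np.array([T(116,340),T(352,352),T(247,444),T(130,298),T(170,422),T(320,417)])
def f(p):
    O,d=ray("side",pts); X=O+d*((.008-O[2])/d[:,2])[:,None]; return np.linalg.norm(X[:,:2]-p,axis=1)-.055
r=least_squares(f,[.75,-.25]); print("foot",r.x,r.fun*1e3)
E
python3 lamp.py
```

```text
top 0 369 [array([370.9, 152.2]), array([29.2, 35.3]), np.float64(88.8)]
top 1 180 [array([370.7, 152.6]), array([14. , 17.2]), np.float64(90.3)]
side 0 339 [array([337.3, 245.6]), array([21.5, 37.1]), np.float64(40.4)]
side 1 169 [array([336.9, 245.4]), array([10.5, 18.6]), np.float64(39.6)]
lamp [ 0.7112 -0.2949  0.1316  2.7622  0.8084  0.0237  0.055 ] az,el deg [158.3  46.3] rms mm 1.81
lamp [ 0.7116 -0.2949  0.1311  2.7556  0.7929  0.025   0.0485] az,el deg [157.9  45.4] rms mm 1.77
lamp [ 0.7115 -0.2949  0.1313  2.7559  0.7949  0.0238  0.0485] az,el deg [157.9  45.5] rms mm 1.79
foot [ 0.74318861 -0.30587632] [-0.96593669 -0.52386037  0.63030765 -1.52091629  0.34235595 -2.31524813]
```

```bash
cat > plan.py <<'E'
from h import *
from scipy.spatial.transform import Rotation as Ro
from plant import *
yaw=.057; rx=np.array([np.cos(yaw),np.sin(yaw),0]); ry=np.array([-np.sin(yaw),np.cos(yaw),0])
O=np.array([.533,.1786,0]); M=np.array([.5896,.2096,0])
az,el=np.radians(158.5),np.radians(45); n=np.array([np.cos(az)*np.cos(el),np.sin(az)*np.cos(el),np.sin(el)]); H=np.array([.7113,-.295,.130])
ZT=.125; h=ZT-.010
def rv(y,z): return Ro.from_matrix(np.c_[np.cross(y,z),y,z]).as_rotvec()
up=np.array([0,0,1.]); ty=up-(up@n)*n; ty/=np.linalg.norm(ty)   # horizontal part points away from robot (+x)
def down(s): return rv(s*rx,-up)
def tip(s): return rv(s*ty,-n)
E
python3 - <<'E'
from plan import *
print(ty)
for s in(1,-1):
    for p,o in((M+[0,0,.22],down(s)),(M+[0,0,ZT],down(s)),(O+.06*rx-.08*ry+[0,0,.34],down(s)),(H+(h+.2)*n,tip(s)),(H+(h+.1)*n,tip(s))):
        q=inverse_kinematics(p,o); print(s,np.round(p,3),None if q is None else np.round(q,2))
E
```

```text
[ 0.65790457 -0.2591555   0.70710678]
1 [0.59 0.21 0.22] [ 0.28  0.45  1.22 -0.    1.47  0.23]
1 [0.59  0.21  0.125] [ 0.28  0.51  1.35 -0.    1.28  0.23]
1 [0.597 0.102 0.34 ] [ 0.11  0.38  1.05 -0.    1.71  0.05]
1 [ 0.504 -0.213  0.353] [-0.52 -0.26  1.89  0.16  0.74 -0.22]
1 [ 0.57  -0.239  0.282] [-0.5  -0.04  1.87  0.17  0.54 -0.23]
-1 [0.59 0.21 0.22] None
-1 [0.59  0.21  0.125] None
-1 [0.597 0.102 0.34 ] None
-1 [ 0.504 -0.213  0.353] None
-1 [ 0.57  -0.239  0.282] None
```

```bash
python3 - <<'E'
from plan import *
p=state()["position"]
move_l([p[0],p[1],.34],v=.25)
set_gripper(.060)
move_ptp(M+[0,0,.34],down(1))
move_l(M+[0,0,.19],v=.2)
print(state()["t"],state()["position"],state()["wrist_force"].round(2))
ims=[]
for c,b in(("top",(160,165,100,75)),("side",(190,100,100,75))):
    f=read_camera(c)["frame"][:,:,::-1]; x,y,w,hh=b
    ims.append(cv2.resize(f[y:y+hh,x:x+w],None,fx=4,fy=4,interpolation=cv2.INTER_CUBIC))
cv2.imwrite("pics/d1.png",np.hstack(ims))
E
```

```text
5.3417 [0.59011488 0.20961957 0.19137206] [0.72 0.34 0.56]
```

View pics/d1.png

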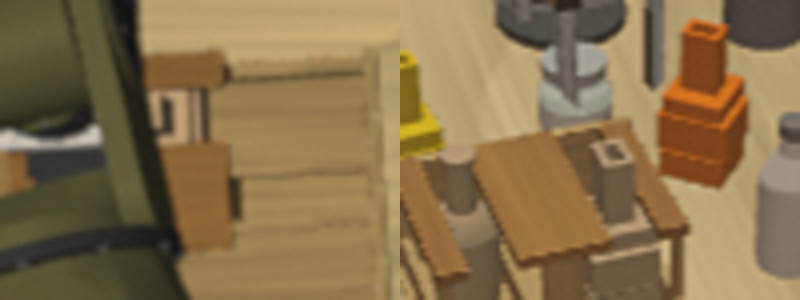

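The side view shows fingertips at about px (232,125) and (254,122), straddling the neck at px (243,138). I'll compare these with the projection, then descend and grip.

```bash
python3 - <<'E'
from plan import *
p=state()["position"]; print(proj("side",p),proj("side",p-[.0,.01,0]),proj("side",M+[0,0,.16]))
move_l(M+[0,0,ZT],v=.08); s=state(); print(s["position"],s["wrist_force"].round(2))
ims=[]
for c,b in(("side",(205,90,75,75)),):
    f=read_camera(c)["frame"][:,:,::-1]; x,y,w,hh=b
    ims.append(cv2.resize(f[y:y+hh,x:x+w],None,fx=5,fy=5,interpolation=cv2.INTER_CUBIC))
set_gripper(0.0); s=state(); print(s["t"],s["position"],s["grip_width"],s["finger_force"],s["wrist_force"].round(2),s["wrist_torque"].round(2))
f=read_camera("side")["frame"][:,:,::-1]; ims.append(cv2.resize(f[y:y+hh,x:x+w],None,fx=5,fy=5,interpolation=cv2.INTER_CUBIC))
cv2.imwrite("pics/d2.png",np.hstack(ims))
E
```

```text
[[241.79319677 130.64703706]] [[242.58188733 132.30628217]] [[241.78996231 138.79714627]]
[0.58989041 0.20969476 0.12557818] [ 0.14 -0.41  0.12]
7.0833 [0.58970794 0.20956916 0.12504901] 0.025503770227835613 29.990782141685486 [ 1.85 -0.62  0.01] [-0.01 -0.26  0.02]
```

View pics/d2.png

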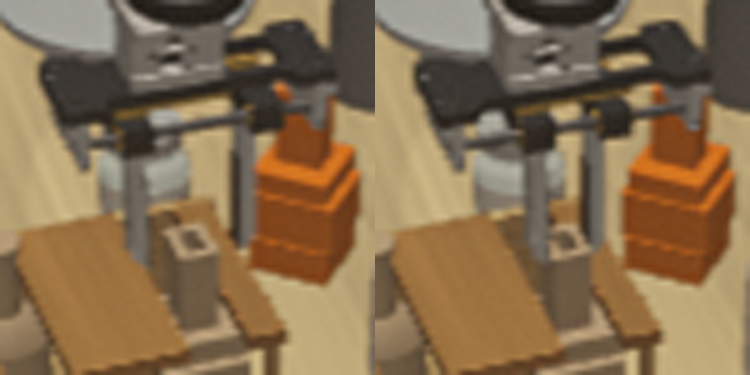

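```bash
python3 - <<'E'
from plan import *
p=np.array([.216,-.5055,.178]); R=Ro.from_rotvec([-3.07675674e+00, -6.29878613e-01,0]).as_matrix()
for dz in(0,-.03):
  for s in(1,0,-1):
    X=p+R@[0,s*.047,dz]; print(dz,s,proj("side",X).round(1),proj("top",X).round(1))
a=cv2.imread("pics/side0.png")[300:384,100:220]; a=cv2.resize(a,None,fx=4,fy=4,interpolation=cv2.INTER_CUBIC)
f=read_camera("side")["frame"][:,:,::-1]; cv2.imwrite("pics/full1.png",f)
b=cv2.resize(f[110:180,210:270],None,fx=5,fy=5,interpolation=cv2.INTER_CUBIC)
q=state()["position"]
def mk(X,col): u=proj("side",X)[0]; cv2.drawMarker(b,(int((u[0]-210+.5)*5),int((u[1]-110+.5)*5)),col,cv2.MARKER_CROSS,10,1)
mk(q-.013*rx,(0,0,255)); mk(q+.013*rx,(0,0,255)); mk(M+[0,0,.16],(0,255,0))
mk(q-.013*rx+[0,0,.03],(255,0,0))
H_=max(a.shape[0],b.shape[0]); cv2.imwrite("pics/d3.png",np.hstack([cv2.copyMakeBorder(i,0,H_-i.shape[0],0,0,0) for i in(a,b)]))
E
```

```text
0 1 [[164.3 369.5]] [[477.3 328.2]]
0 0 [[152.1 352.8]] [[460.8 335.2]]
0 -1 [[140.6 337. ]] [[444.4 342.2]]
-0.03 1 [[162.5 361.2]] [[483.8 331.2]]
-0.03 0 [[150.1 344.4]] [[466.8 338.5]]
-0.03 -1 [[138.4 328.6]] [[449.9 345.7]]
```

View pics/d3.png

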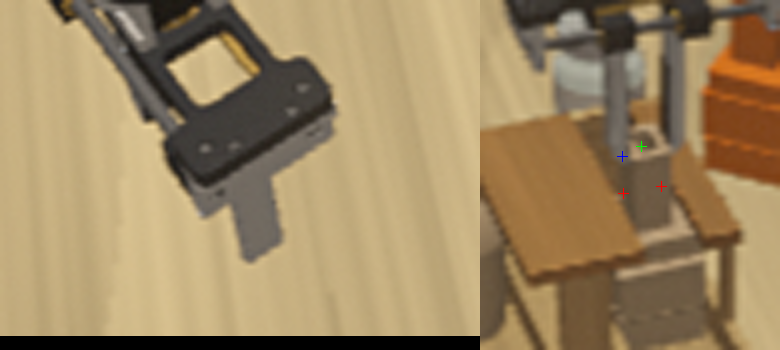

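The drawn fingertips end about 22 mm above the stated TCP, and the first picture shows the same offset. Before moving the vase I'll probe the cleat tops gently, which shows whether the TCP height is right.

```bash
python3 - <<'E'
from plan import *
set_gripper(.060); move_l(M+[0,0,.121],v=.05); f0=state()["wrist_force"]
z=.121
while z>.1045:
    z-=.0007; move_l(M+[0,0,z],v=.02); s=state(); d=s["wrist_force"]-f0
    if abs(d[2])>2.5: break
print(round(z,4),s["position"],d.round(2),s["t"])
E
```

```text
0.1042 [0.58956031 0.2096072  0.10413338] [ 1.04 -0.63  0.82] 14.1417
```

```bash
python3 - <<'E'
from plan import *
f0=state()["wrist_force"]; z=.1042
while z>.090:
    z-=.001; move_l(M+[0,0,z],v=.03); s=state(); d=s["wrist_force"]-f0
    if abs(d[2])>2.5: break
print(round(z,4),s["position"],d.round(2),s["t"])
f=read_camera("side")["frame"][:,:,::-1]; cv2.imwrite("pics/full2.png",f)
b=cv2.resize(f[110:180,210:290],None,fx=7,fy=7,interpolation=cv2.INTER_CUBIC)
for k in range(0,80,10): cv2.putText(b,str(210+k),(k*7,10),0,.35,(0,0,255),1)
for k in range(10,70,10): cv2.putText(b,"-"+str(110+k),(0,k*7+4),0,.35,(0,0,255),1)
cv2.imwrite("pics/d4.png",b)
for x in(-.03,.03):print(proj("side",s["position"]+x*rx),proj("side",s["position"]+x*rx+[0,0,.0225]))
E
```

```text
0.0892 [0.58974163 0.20967232 0.09027771] [-4.34  0.48  9.14] 17.8917
[[233.59166241 157.74009845]] [[233.41671173 152.2659983 ]]
[[250.6103126  154.31419977]] [[250.58382647 148.86346186]]
```

View pics/d4.png

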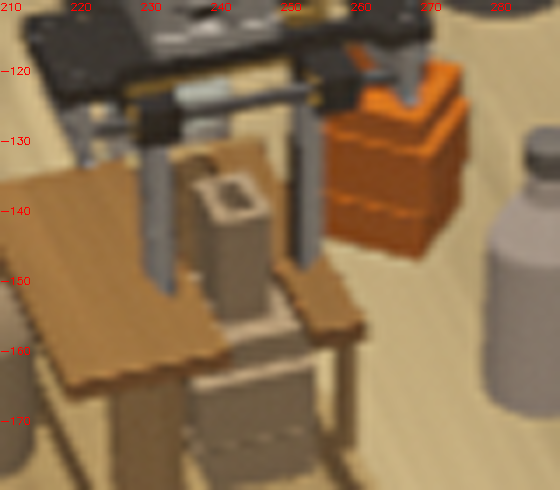

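```bash
python3 - <<'E'
from plan import *
zs=.0960
move_l(M+[0,0,zs],v=.05); set_gripper(0.0); s=state(); f0=s["wrist_force"]; print(s["t"],s["position"].round(4),s["grip_width"],s["finger_force"],f0.round(2))
E1=O+.06*rx-.08*ry
for k in range(1,6):
    move_l((M+(E1-M)*k/5)*[1,1,0]+[0,0,zs],v=.04); s=state(); d=s["wrist_force"]-f0
    print(s["t"],s["position"].round(4),d.round(1),s["grip_width"].round(4))
    if np.linalg.norm(d)>15: print("STOP"); break
a=cv2.resize(read_camera("side")["frame"][:,:,::-1][90:210,190:290],None,fx=5,fy=5,interpolation=cv2.INTER_CUBIC)
cv2.imwrite("pics/d5.png",a[:, :])
E
```

```text
18.85 [0.5895 0.2096 0.0958] 0.02618234973524708 29.995458126068115 [ 0.37  0.44 -1.46]Traceback (most recent call last):
  File "<stdin>", line 7, in <module>
AttributeError: 'float' object has no attribute 'round'
```

```bash
python3 - <<'E'
from plan import *
zs=.0960; s=state(); f0=np.array([.37,.44,-1.46])
print(s["t"],s["position"].round(4),(s["wrist_force"]-f0).round(1))
E1=O+.06*rx-.08*ry
for k in range(2,6):
    move_l((M+(E1-M)*k/5)*[1,1,0]+[0,0,zs],v=.04); s=state(); d=s["wrist_force"]-f0
    print(s["t"],s["position"].round(4),d.round(1),round(s["grip_width"],4))
    if np.linalg.norm(d)>15: print("STOP"); break
a=cv2.resize(read_camera("side")["frame"][:,:,::-1][90:210,190:290],None,fx=5,fy=5,interpolation=cv2.INTER_CUBIC)
b=cv2.resize(read_camera("top")["frame"][:,:,::-1][165:265,150:270],None,fx=2,fy=2,interpolation=cv2.INTER_CUBIC)
cv2.imwrite("pics/d5.png",np.hstack([a,cv2.copyMakeBorder(b,0,600-200,0,0,0)]))
E
```

```text
19.5417 [0.5912 0.1879 0.0959] [-1.8 -0.3 -1.9]
20.2333 [0.5927 0.1665 0.0959] [-0.6 -0.4 -0.9] 0.0261
20.925 [0.5943 0.1451 0.096 ] [-0.7 -0.5 -2.4] 0.026
21.6167 [0.5959 0.1236 0.096 ] [-0.5  0.2 -3. ] 0.0258
22.3083 [0.5975 0.1021 0.096 ] [-0.  -0.3 -2.4] 0.0258
```

View pics/d5.png

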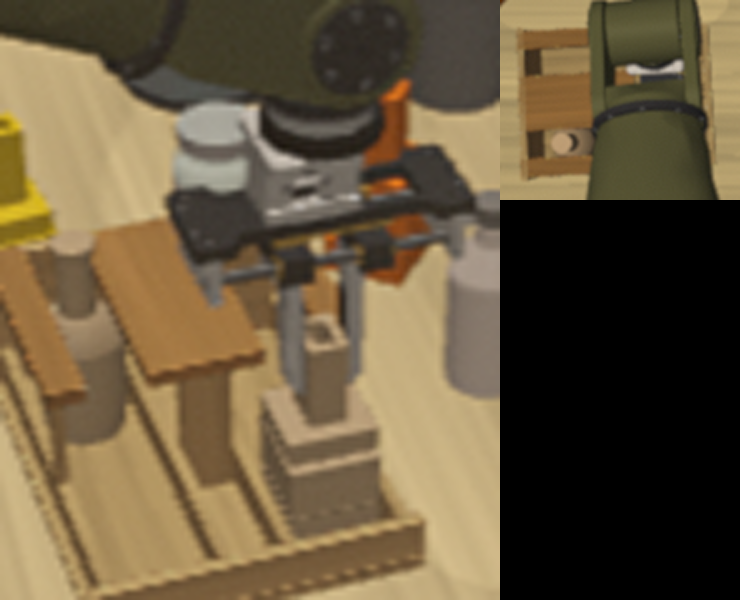

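```bash
python3 - <<'E'
from plan import *
E1=O+.06*rx-.08*ry
move_l(E1*[1,1,0]+[0,0,.30],v=.12); s=state(); print(s["t"],s["position"].round(4),s["wrist_force"].round(2),s["grip_width"])
for n_ in("side","top"): cv2.imwrite(f"pics/{n_}_lift.png",read_camera(n_)["frame"][:,:,::-1])
np.save("lift.npy",s["position"])
hs=.086
move_l(H+(hs+.2)*n,v=.12,frame=tip(1)); s=state(); print(s["t"],s["position"].round(4),s["wrist_force"].round(2),s["grip_width"])
wait(.3)
for n_ in("side","top"): cv2.imwrite(f"pics/{n_}_tip.png",read_camera(n_)["frame"][:,:,::-1])
s=state(); print(s["position"],H+(hs+.2)*n,Ro.from_rotvec(s["tool_rot"]).as_matrix()[:,2],-n,s["dq"].round(3)); np.savez("tip.npz",p=s["position"],r=s["tool_rot"])
E
```

```text
24.2583 [0.5973 0.1021 0.2994] [-0.97 -1.21 -3.96] 0.025737730833776923
27.2833 [ 0.5233 -0.2207  0.3322] [-0.97 -0.31 -2.78] 0.025617493925160387
[ 0.52315107 -0.22086065  0.33224919] [ 0.52313929 -0.22088153  0.33223254] [ 0.65791894 -0.25912767 -0.70710361] [ 0.65790457 -0.2591555  -0.70710678] [-0.001  0.001  0.001  0.001  0.    -0.002]
```

```bash
cat > seg.py <<'E'
from plan import *
def vasepts():
    P=[]
    for x,y,z0,z1 in((.031,.035,0,.07),(.031,.030,.07,.09),(.013,.018,.09,.15)):
        P.append(np.array([[sx*x,sy*y,z] for sx in(1,-1) for sy in(1,-1) for z in(z0,z1)]))
    return P
def sil(nm,foot,zax,xax):
    m=np.zeros((384*2,512*2),np.uint8); R=np.c_[xax,np.cross(zax,xax),zax]
    for P in vasepts():
        u=(proj(nm,P@R.T+foot)+.5)*2-.5
        cv2.fillConvexPoly(m,cv2.convexHull(u.astype(np.float32)).round().astype(int),1)
    return m
def seg(nm,fn,foot):
    """clay-coloured pixels changed since the start, near the expected vase"""
    a=cv2.imread(fn); b=cv2.imread(f"pics/{nm}0.png")
    up=lambda i:cv2.cvtColor(cv2.resize(i,None,fx=2,fy=2,interpolation=cv2.INTER_CUBIC),cv2.COLOR_BGR2LAB).astype(float)
    la,lb=up(a),up(b); ch=np.linalg.norm(la-lb,axis=2)>12
    # clay chroma from the vase in the starting picture
    r=(slice(324,356),slice(480,500)) if nm=="side" else (slice(378,400),slice(376,402))
    med=np.median(lb[r].reshape(-1,3),0)
    m=(ch&(np.linalg.norm((la-med)[...,1:],axis=2)<6)&(la[...,0]>70)).astype(np.uint8)
    u=proj(nm,foot)[0]*2; k=np.zeros_like(m); cv2.circle(k,tuple(u.round().astype(int)),110,1,-1)
    return m&k,med
def IoU(a,b): return (a&b).sum()/max(1,(a|b).sum())
E
python3 - <<'E'
from seg import *
d=np.load("tip.npz"); p,R=d["p"],Ro.from_rotvec(d["r"]).as_matrix(); z=-R[:,2]; x=R[:,1]
A=p-.086*z; B=p+[0,0,.027]-.113*z
for nm in("side","top"):
    m,med=seg(nm,f"pics/{nm}_tip.png",A); print(nm,med.round(0),m.sum(),[ (sil(nm,F,z,x).sum(),round(IoU(sil(nm,F,z,x),m),3)) for F in(A,B)])
    best=max((IoU(sil(nm,A+i*.004*x+k*.004*R[:,0]+j*.004*z,z,x),m),4*i,4*k,4*j) for i in range(-5,6) for k in range(-5,6) for j in range(-5,6)); print(best)
print("foot A,B",A,B,H+.2*n)
E
```

```text
side [114. 132. 146.] 5536 [(np.uint64(7733), np.float64(0.684)), (np.uint64(7771), np.float64(0.546))]
(np.float64(0.7335209003215434), -8, 20, -8)
top [131. 133. 148.] 4970 [(np.uint64(6692), np.float64(0.697)), (np.uint64(6726), np.float64(0.543))]
(np.float64(0.7412746585735963), -8, 0, -8)
foot A,B [ 0.5797321  -0.24314563  0.27143828] [ 0.59749591 -0.25014207  0.27934648] [ 0.57971909 -0.2431689   0.27142136]
```

```bash
cat > fit.py <<'E'
from seg import *
from scipy.optimize import minimize
from scipy.ndimage import map_coordinates
def grad(nm,fn,s):
    l=cv2.cvtColor(cv2.imread(fn),cv2.COLOR_BGR2LAB).astype(np.float32); l=cv2.GaussianBlur(l,(0,0),s)
    g=np.sqrt(sum(cv2.Sobel(l[...,c],cv2.CV_32F,1,0)**2+cv2.Sobel(l[...,c],cv2.CV_32F,0,1)**2 for c in range(3))); return np.minimum(g,np.percentile(g,99))
def outline(nm,F,R):
    P=vasepts(); u=proj(nm,np.vstack(P[:2])@R.T+F).astype(np.float32); h_=cv2.convexHull(u)[:,0]
    q=np.vstack([np.linspace(h_[i],h_[(i+1)%len(h_)],25) for i in range(len(h_))]); w=np.repeat([np.linalg.norm(h_[i]-h_[(i+1)%len(h_)]) for i in range(len(h_))],25)
    return q,w
def fit(tag,p,rot,hs=.086,rotfree=True):
    R0=Ro.from_rotvec(rot).as_matrix(); z=-R0[:,2]; x=R0[:,1]; V=np.c_[x,np.cross(z,x),z]; F0=p-hs*z; v=np.zeros(5)
    for s in(2.,1.2,.8):
        G={nm:grad(nm,f"pics/{nm}_{tag}.png",s) for nm in("side","top")}
        def cost(v):
            Rv=V@Ro.from_rotvec([v[3]*10,v[4]*10,0]).as_matrix(); c=0
            for nm in G:
                q,w=outline(nm,F0+V@v[:3],Rv); c-=(w*map_coordinates(G[nm],q[:,::-1].T,order=1)).sum()/w.sum()/G[nm].std()
            return c+((v[3:]*10)**2).sum()*5+ (0 if rotfree else 1e6*(v[3:]**2).sum())
        best=min((minimize(cost,v+d,method="Nelder-Mead",options=dict(initial_simplex=np.vstack([v+d,v+d+np.eye(5)*.004]),maxiter=600)) for d in [np.r_[a,0,0] for a in np.vstack([np.zeros(3),.006*np.eye(3),-.006*np.eye(3)])]),key=lambda r:r.fun); v=best.x
    print(tag,"offset in vase axes mm",(v[:3]*1e3).round(1),"rot deg",np.degrees(v[3:]*10).round(1),"score",round(best.fun,2),"at nominal",round(cost(np.zeros(5)),2))
    return F0+V@v[:3],V@Ro.from_rotvec([v[3]*10,v[4]*10,0]).as_matrix()
E
python3 - <<'E'
from fit import *
d=np.load("tip.npz")
F,R=fit("tip",d["p"],d["r"]); fit("tip",d["p"],d["r"],rotfree=False)
fit("lift",np.load("lift.npy"),down(1)); fit("lift",np.load("lift.npy"),down(1),rotfree=False)
E
```

```text
tip offset in vase axes mm [1.5 0.3 5. ] rot deg [-2.4  1. ] score -4.36 at nominal -3.53
tip offset in vase axes mm [1.7 1.8 4.9] rot deg [-0.  0.] score -4.23 at nominal -3.53
lift offset in vase axes mm [25.  -5.2 15.6] rot deg [ 4.3 -0.4] score -5.09 at nominal -3.25
lift offset in vase axes mm [-2.  -6.1 11.8] rot deg [ 0. -0.] score -4.45 at nominal -3.25
```

```bash
python3 - <<'E'
from fit import *
move_l(H+(.086+.097)*n,v=.08); wait(.4)
for n_ in("side","top"): cv2.imwrite(f"pics/{n_}_end.png",read_camera(n_)["frame"][:,:,::-1])
s=state(); print(s["t"],s["position"],s["wrist_force"].round(2),s["wrist_torque"].round(2),s["grip_width"],s["finger_force"])
for rf in(True,False):
    F,R=fit("end",s["position"],s["tool_rot"],rotfree=rf); e=F-H
    print("dist",(e@n).round(4),"lateral",np.linalg.norm(e-(e@n)*n).round(4),"tilt",np.degrees(np.arccos(R[:,2]@n)).round(2))
# bystanders: change vs start around rack/bottle/purple lamp
for nm in("side","top"):
    a=cv2.imread(f"pics/{nm}_end.png").astype(int);b=cv2.imread(f"pics/{nm}0.png").astype(int)
    for name,X in(("cutter",[.45,-.05,.02]),("bottle",O-.06*rx+.03*ry+[0,0,.16]),("lamp",H)):
        u=proj(nm,np.array(X))[0].round().astype(int); w=(slice(u[1]-8,u[1]+8),slice(u[0]-8,u[0]+8)); print(nm,name,u,abs(a[w]-b[w]).mean().round(1))
E
```

```text
29.625 [ 0.59090869 -0.24757659  0.25946993] [ 0.48 -0.35 -4.01] [0.3  0.91 0.02] 0.025943179079914298 29.99955028295517
end offset in vase axes mm [1.5 0.3 2.8] rot deg [-3.1  3.9] score -5.85 at nominal -4.6
dist 0.0999 lateral 0.0016 tilt 4.98
end offset in vase axes mm [4.4 2.5 3.9] rot deg [-0.  0.] score -5.48 at nominal -4.6
dist 0.1009 lateral 0.0051 tilt 0.02
side cutter [219 232] 6.3
side bottle [206 145] 57.0
side lamp [336 246] 6.1
top cutter [284 241] 9.4
top bottle [195 235] 5.8
top lamp [371 152] 7.1
```

```bash
cat > prof.py <<'E'
from fit import *
from itertools import combinations
def edges(nm,F,R):
    """visible belly edges (an edge with an adjacent face turned to the camera) as points and weights"""
    c=cam[nm]; C=-c["R"].T@c["t"]; Q=[]; W=[]
    for P in vasepts()[:2]:
        X=P@R.T+F; mid=X.mean(0); pm=P.mean(0)
        for i,j in combinations(range(8),2):
            d=P[i]!=P[j]
            if d.sum()!=1: continue
            vis=False
            for a in range(3):
                if not d[a]:
                    nn=R[:,a]*np.sign(P[i]-pm)[a]; vis|=(C-X[i])@nn>0
            if vis:
                u=proj(nm,np.linspace(X[i],X[j],25)); Q.append(u); W.append(np.full(25,np.linalg.norm(u[0]-u[-1])))
    return np.vstack(Q),np.hstack(W)
def prof(tag,p,rot,edge):
    R0=Ro.from_rotvec(rot).as_matrix(); z=-R0[:,2]; x=R0[:,1]; V=np.c_[x,np.cross(z,x),z]; F0=p-.086*z
    G={nm:grad(nm,f"pics/{nm}_{tag}.png",1.) for nm in("side","top")}; out={}
    for rx_ in range(-6,7,2):
        for ry_ in range(-6,7,2):
            Rv=V@Ro.from_rotvec(np.radians([rx_,ry_,0])).as_matrix()
            def cost(v,dq=0):
                c=0
                for nm in G:
                    q,w=edge(nm,F0+V@v,Rv); c-=(w*map_coordinates(G[nm],q[:,::-1].T,order=1)).sum()/w.sum()/G[nm].std()
                return c
            v0=np.array([.002,.001,.004])
            r=minimize(cost,v0,method="Nelder-Mead",options=dict(initial_simplex=np.vstack([v0,v0+np.eye(3)*.004]),maxiter=80)); out[rx_,ry_]=-r.fun
    A=np.array([[out[a,b] for b in range(-6,7,2)] for a in range(-6,7,2)]); print(tag,edge.__name__); print(A.round(2)); return A
E
python3 - <<'E'
from prof import *
d=np.load("tip.npz"); s=state()
for e in(outline,edges): print((prof("tip",d["p"],d["r"],e)+prof("end",s["position"],s["tool_rot"],e)).round(2))
E
```

```text
tip outline
[[3.99 4.06 4.12 4.17 4.21 4.22 4.2 ]
 [4.13 4.19 4.25 4.29 4.32 4.33 4.3 ]
 [4.17 4.23 4.28 4.33 4.34 4.34 4.31]
 [4.12 4.17 4.21 4.24 4.27 4.26 4.21]
 [4.03 4.06 4.08 4.1  4.1  4.09 4.03]
 [3.97 3.98 3.98 3.96 3.94 3.92 3.86]
 [3.91 3.91 3.9  3.88 3.85 3.82 3.79]]
end outline
[[5.19 5.33 5.49 5.62 5.72 5.76 5.73]
 [5.2  5.35 5.5  5.65 5.78 5.84 5.83]
 [5.14 5.3  5.45 5.6  5.75 5.84 5.84]
 [5.03 5.18 5.34 5.5  5.65 5.77 5.8 ]
 [4.9  5.04 5.21 5.36 5.51 5.62 5.66]
 [4.61 4.92 5.08 5.25 5.38 5.47 5.5 ]
 [4.51 4.83 5.01 5.18 5.31 5.39 5.36]]
[[ 9.18  9.39  9.61  9.79  9.92  9.97  9.92]
 [ 9.33  9.53  9.74  9.94 10.09 10.17 10.13]
 [ 9.31  9.52  9.73  9.93 10.09 10.18 10.15]
 [ 9.14  9.35  9.55  9.74  9.92 10.03 10.01]
 [ 8.93  9.1   9.29  9.46  9.61  9.71  9.69]
 [ 8.57  8.9   9.06  9.21  9.32  9.39  9.37]
 [ 8.41  8.75  8.91  9.06  9.16  9.21  9.15]]
tip edges
[[3.16 3.19 3.24 3.27 3.28 3.23 3.15]
 [3.24 3.26 3.3  3.35 3.35 3.3  3.21]
 [3.29 3.32 3.32 3.39 3.39 3.33 3.23]
 [3.28 3.31 3.31 3.37 3.38 3.31 3.2 ]
 [3.19 3.23 3.22 3.29 3.31 3.26 3.15]
 [3.12 3.14 3.17 3.25 3.27 3.23 3.13]
 [3.12 3.   3.12 3.2  3.21 3.18 3.1 ]]
end edges
[[3.89 3.97 4.07 4.11 4.09 4.03 3.94]
 [3.76 3.84 3.93 3.98 3.99 3.95 3.87]
 [3.69 3.76 3.86 3.91 3.91 3.87 3.8 ]
 [3.62 3.72 3.81 3.86 3.88 3.87 3.83]
 [3.58 3.69 3.78 3.83 3.85 3.86 3.82]
 [3.52 3.65 3.73 3.78 3.79 3.8  3.79]
 [3.46 3.57 3.66 3.71 3.73 3.73 3.53]]
[[7.05 7.17 7.3  7.38 7.36 7.27 7.09]
 [6.99 7.1  7.24 7.34 7.34 7.24 7.07]
 [6.98 7.08 7.18 7.3  7.3  7.2  7.03]
 [6.89 7.03 7.12 7.23 7.25 7.18 7.03]
 [6.76 6.92 7.01 7.13 7.16 7.11 6.98]
 [6.64 6.79 6.9  7.03 7.06 7.03 6.91]
 [6.58 6.57 6.79 6.91 6.94 6.92 6.63]]
```

```bash
python3 - <<'E'
from plan import *
s=state(); print(s["t"],abs(s["dq"]).max(),s["grip_width"],s["finger_force"])
print(job_done())
E
```

```text
29.625 0.0017117781657538717 0.025943179079914298 29.99955028295517
the job is handed in; nothing more can be done
None
```

I handed the job in at 29.6 s with the vase held steady by its neck. By camera fit its foot is about 10 cm from the lamp's lit face, within about 5 mm of centre and square to within a rough 5°, and I saw no contact with the lamp or the bystanders, though I checked those only in part.

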